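Check a test-cassette reader with its slot gauge

ROBOT

A 6-joint arm with a two-finger parallel gripper is mounted at the origin on the work surface. World frame = base frame: x ahead of the robot, y to its left, z up, the work surface at z = 0. Lengths are in m, angles in rad, forces in N, time in s.
With the tool pointing down it reaches from about 0.25 to 0.725 m from the base axis. Payload 4 kg.
Tool frame: the origin (TCP) lies between the finger pads; the fingertips stand 17 mm ahead of it and the grasp point (between the pads) lies 2 mm behind it; z points along the fingers, y is the direction in which the jaws open and shut (so a half turn about z gives the same grasp; the last joint's range is limited). The gripper opens to 85 mm and grips with 20 to 120 N. Pads are 22 mm wide; open, the fingers measure 114 mm over their backs; the gripper's body (76 mm by 85 mm) begins 54 mm behind the grasp point. The pads swing forward as they close: fully open they stand 13 mm farther back than shut.
Start: joints at [1.29, 0.241, 0.005, 1.335, 0, 1.571], TCP at [0.139, 0.48, 0.248] pointing down, gripper open.
Joint ranges: [-2.72, 2.72], [-1.05, 1.87], [-1.09, 1.28], [-1.99, 2.15], [-1.42, 1.44], [-3.14, 3.14]. Speed limits (rad/s): [2.79, 2.79, 3.14, 3.14, 3.14, 3.14].

INTERFACE

Orientations are given as a unit quaternion [x, y, z, w].
In Python, from workcell import readout, viewer, order gives the robot as it stands. The module is installed in compiled form; this text tells all that it offers.
- The arm moves only by the shell command python3 -m crank 'ROWS'. ROWS is text: rows parted by semicolons, each of 7 numbers parted by spaces: the shift along the tool's x, y, z in m, then the turn, a rotation vector about the tool's x, y, z in rad, then the gripper's target within -1 to 1 (shut at 1, half-way at 0, fully open at -1). A call has 1 to 20 rows; each row shifts and turns the pose as measured when the row begins, along the tool's axes as they then stand; what a row does not reach is not made up. A row lasts 1/12 s, in which the tool goes at most 41.7 mm and 7.16 degrees, less where a joint would pass 70% of its speed; a pose out of reach is approached as far as the arm can. A call with a gripper value outside its range is refused whole. The fingers move at their own pace and stop on an object; the grip force is fixed at half the most. Time passes only in rows, so rows that do not move let the fingers close. It gives the time, the measured TCP pose, the force and the opening at its end, in the units of the state.
- readout.get_obs(): the state, without advancing time (a new reading comes with each control period).
- viewer.camera(name): name is "side" or "top"; returns the picture (420x560x3 uint8, red, green, blue); there is no depth.
- viewer.calibration(name): a dict with "fx", "fy", "cx", "cy" (pixels), "eye" and "rotation" of the camera in the world. Camera axes: x right, y down, z forward; pixel columns grow to the right and rows downward; lengths in m; the calibration is good to about 2 mm. A picture is of the moment at which its call begins. calibration takes no time and is no camera call.
- order.job_done(): hands the job in, once; it reports no verdict.
The state is a dict: "clock": time; "joint_pos": joint angles; "joint_vel": joint speeds; "tau": joint torques, N m; "eef_pos": TCP position; "tool_rot": TCP orientation; "ft_force": force on the tool from outside, world axes, zero at the start; "ft_torque": the same for the moment, N m; "grip_width": finger opening in m.
Only numpy, scipy, OpenCV 4.12 (cv2) and the standard library are available. Lean on these libraries where they do the work, as an engineer would, in place of code of your own. Each camera call takes 0.05 s, during which the arm holds its last target. There are 200 camera calls.

TASK

Take the red-handled check gauge and slide its flat blade into the slot at the front of the small white reader, stopping when the red line across the blade is level with the slot's front face. Let go of it there, lying flat on the slot's floor, then press the green button on top of the reader fully down and leave it released. Leave the blue gauge and the small white bottle where they are.

Things in the scene. Friction and masses are not known exactly. Their poses are not given: they have to be found in the camera images.
- red_gauge: The check gauge to use, loose, flat on the bench, 70 g: a dark steel blade 108 long (x), 30 wide (y), 4 thick, with an upright red grip tab on it, 34 long (x), 10 thick (y), 40 high, its top 44 above the blade's underside. Origin: underside of the blade below the tab, which spans x = -19 to +15 mm. x points along the blade to its tip at +80 mm; rear end at -28 mm; z up.
- line (a point): Middle of the red line, 3 mm wide, painted across the top of the red gauge's blade, 35 mm back from its tip: at x = +45 mm in the gauge's frame. The point is at the blade's underside.
- tip (a point): Middle of the front edge of the red gauge's blade, at its underside (x = +80 mm in the gauge's frame).
- reader: Small white cassette reader, fixed, its front (-x) towards the robot. Origin: on the bench below the middle of the slot's front face; x points into the slot, z up. Nose with the slot: 140 wide, 51 high, x = 0 to 62 mm. Main body behind it: 150 wide, 130 high, x = 62 to 172 mm, dark screen in front. A grey lip, 70 wide, level with the slot's floor, runs from x = -55 mm to 0.
- slot (a point): Middle of the slot's floor at its front face, 30 mm above the bench; axes as the reader's. The slot is level, 37 wide, 9 high and 62 deep, so deeper than the blade is to go.
- start (a joint): Travel of the green push button: 0 when up, 0.006 m when fully down; sprung, about 4 N.
- start_top (a point): Middle of the top of the green button, 28 mm across, on the top of the reader's main body, 95 mm behind the slot's face; press straight down.
- blue_gauge: A gauge of the same shape and size with a blue tab and line, for another machine; loose, not to be used.
- reagent: Small white bottle, 48 across, 110 high, loose. Origin under its centre.
There are look-alikes about, which are no part of the job. What is shaped like the red_gauge but orange is not meant.

How it is judged:
By the outcome, as a careful person would: the job done as asked, in the order asked, and still so for the second after the job is handed in, with the robot touching nothing.
It also fails if it takes over 54 s, if anything falls off the work surface, if the arm or the gripper's body presses on something with over 40 N, if the wrist force passes 120 N, or if a joint passes its speed limit or range.

## Working session

There is one attempt and no reset: what is moved stays moved. The work goes in short steps, Python scripts to look and compute and a shell command to move; the robot and the scene stay as the last step left them, time stands still between calls to the robot, and variables do not carry over. Pictures are saved under pics/ and viewed, about 8 in all and at most 12, crops included, and the job is handed in when it is done.

```bash
mkdir -p pics
python3 - <<'E'
from workcell import readout, viewer
import cv2, numpy as np
for n in("top","side"):
    im=viewer.camera(n); cv2.imwrite(f"pics/{n}0.png",im[...,::-1])
    c=viewer.calibration(n); print(n,{k:np.round(v,4).tolist() for k,v in c.items()})
print(readout.get_obs())
E
```

```text
top {'fx': 514.0232, 'fy': 514.0232, 'cx': 277.7597, 'cy': 200.4191, 'eye': [0.2881, 0.0589, 1.4107], 'rotation': [-0.7003, 0.7099, -0.0583, 0.0473]}
side {'fx': 393.2891, 'fy': 393.2891, 'cx': 277.4442, 'cy': 201.8856, 'eye': [-0.0167, -0.5081, 0.868], 'rotation': [0.861, -0.3333, 0.1484, -0.3543]}
{'clock': 0.1, 'joint_pos': array([ 1.29000444e+00,  2.41362659e-01,  3.84728423e-03,  1.33518257e+00,
       -1.61387345e-05,  1.57079067e+00]), 'joint_vel': array([ 0.00217716, -0.00094968,  0.00453644,  0.000935  , -0.00016338,
        0.00032113]), 'tau': array([-3.46801298e-04, -3.73137081e+01,  2.53010184e+01,  1.08383151e-02,
       -1.35660503e-05, -5.16565990e-06]), 'eef_pos': array([0.13841523, 0.4799054 , 0.24748499]), 'tool_rot': array([ 1.39932304e-01,  9.90160616e-01, -9.42581094e-04, -1.25064123e-04]), 'ft_force': array([-0.44286072, -0.51957407, -0.71959475]), 'ft_torque': array([-0.03473229, -0.01244006,  0.02251006]), 'grip_width': 0.08574683966427098}
```

View pics/top0.png

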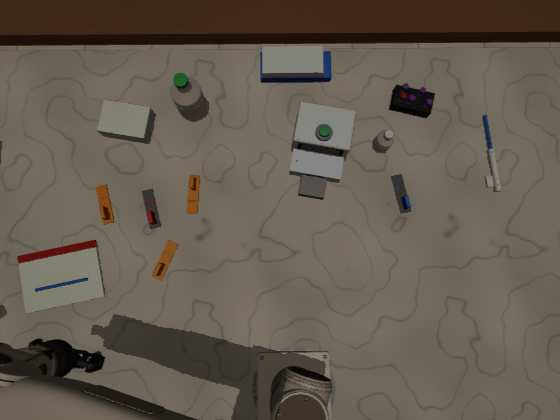

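View pics/side0.png

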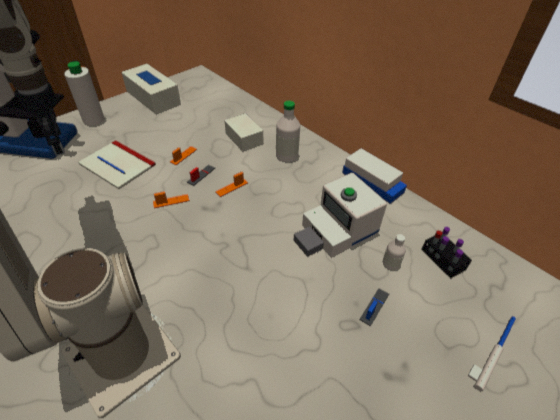

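The top view shows the red gauge at about (151,208), with its tab at (152,217) and its tip pointing up the image. The reader's lip is at (312,187), its nose at (317,165) and the button at (324,131). The side view shows the gauge at (200,176), the button at (349,194) and the lip at (309,241). Next I'll measure these.

```bash
cat > h.py <<'E'
import cv2, numpy as np
from scipy.spatial.transform import Rotation as R
from workcell import readout, viewer
def K(n):
    c=viewer.calibration(n); return c,R.from_quat(c["rotation"]).as_matrix() if np.size(c["rotation"])==4 else np.array(c["rotation"])
def cast(n,uv,z):
    c,M=K(n); uv=np.atleast_2d(uv).astype(float)
    d=np.c_[(uv[:,0]-c["cx"])/c["fx"],(uv[:,1]-c["cy"])/c["fy"],np.ones(len(uv))]@M.T
    e=np.array(c["eye"]); return e+d*((z-e[2])/d[:,2])[:,None]
def proj(n,p):
    c,M=K(n); q=(np.atleast_2d(p)-c["eye"])@M; return np.c_[c["fx"]*q[:,0]/q[:,2]+c["cx"],c["fy"]*q[:,1]/q[:,2]+c["cy"]]
def tri(uvt,uvs):
    A=[];b=[]
    for n,uv in(("top",uvt),("side",uvs)):
        c,M=K(n); d=M@[(uv[0]-c["cx"])/c["fx"],(uv[1]-c["cy"])/c["fy"],1]; d/=np.linalg.norm(d)
        P=np.eye(3)-np.outer(d,d); A.append(P); b.append(P@c["eye"])
    return np.linalg.lstsq(np.vstack(A),np.hstack(b),rcond=None)[0]
def crop(im,x,y,w,h,s,f):
    cv2.imwrite(f,cv2.resize(im[y:y+h,x:x+w,::-1],None,fx=s,fy=s,interpolation=cv2.INTER_CUBIC))
def comps(mask,mn=6):
    n,l,st,ce=cv2.connectedComponentsWithStats(mask.astype(np.uint8)); return [(st[i].tolist(),ce[i].round(2).tolist()) for i in range(1,n) if st[i,4]>=mn]
E
python3 - <<'E'
from h import *
for n,boxes in(("top",((130,180,45,60),(280,95,85,110))),("side",((180,155,45,40),(285,165,110,95)))):
    im=cv2.imread(f"pics/{n}0.png")[...,::-1]; hsv=cv2.cvtColor(np.ascontiguousarray(im),cv2.COLOR_RGB2HSV)
    x,y,w,h=boxes[0]; s=hsv[y:y+h,x:x+w].astype(int)
    print(n,"red",comps(((s[...,0]<6)|(s[...,0]>172))&(s[...,1]>150)),"off",x,y)
    print("dark",comps((s[...,2]<85)&(s[...,1]<110),15))
    x,y,w,h=boxes[1]; s=hsv[y:y+h,x:x+w].astype(int)
    print("green",comps((abs(s[...,0]-65)<25)&(s[...,1]>90)),"off",x,y)
a=cv2.imread("pics/top0.png")[...,::-1]; b=cv2.imread("pics/side0.png")[...,::-1]
rs=lambda m,x,y,w,h,W,H:cv2.resize(m[y:y+h,x:x+w,::-1],(W,H),interpolation=cv2.INTER_CUBIC)
cv2.imwrite("pics/c0.png",np.vstack([np.hstack([rs(a,130,180,45,30+10,360,320),rs(a,280,95,80,110,220,320)*1]),np.hstack([rs(b,180,155,50,40,340,272),rs(b,285,165,110,125,240,272)])]))
cv2.imwrite("pics/reader_top.png",rs(a,280,98,85,105,640,790//1)[:600])
crop(a,284,98,78,104,5.6,"pics/rt.png"); crop(b,285,170,110,95,6,"pics/rs.png")
g=np.hstack([rs(a,135,180,30,56,300,560),rs(b,180,158,40,35,480,420)[:420].__class__(0) if 0 else cv2.copyMakeBorder(rs(b,180,158,40,35,480,420),0,140,0,0,cv2.BORDER_CONSTANT)])
cv2.imwrite("pics/g.png",g)
E
```

```text
top red [([15, 20, 10, 4, 13], [19.23, 21.62]), ([17, 31, 9, 13, 83], [21.08, 37.02])] off 130 180
dark [([12, 9, 13, 14, 134], [17.9, 15.01]), ([14, 21, 17, 28, 209], [22.78, 34.05])]
green [([39, 31, 11, 11, 91], [44.03, 35.92])] off 280 95
side red [([10, 13, 9, 14, 88], [14.19, 19.23])] off 180 155
dark [([24, 11, 11, 7, 44], [29.02, 13.66]), ([7, 16, 21, 15, 93], [18.1, 23.01])]
green [([59, 23, 11, 8, 67], [63.82, 26.48])] off 285 165
```

View pics/rt.png

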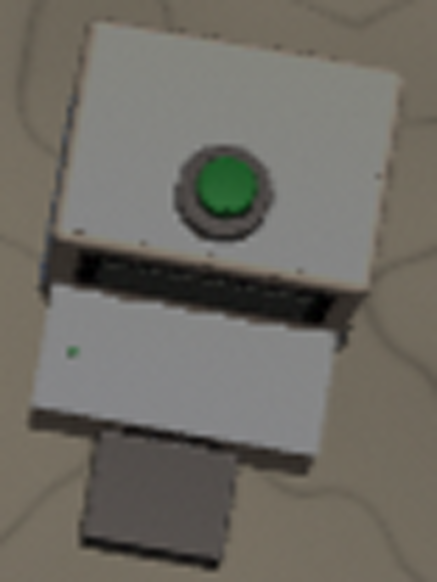

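View pics/g.png

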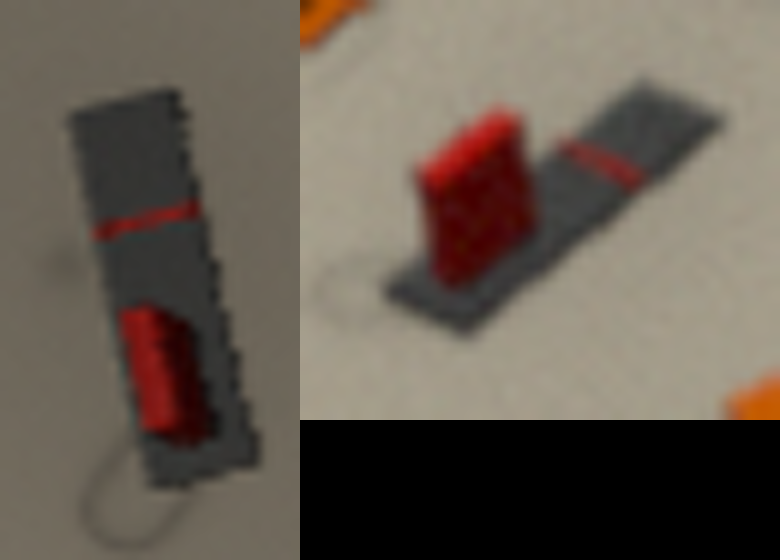

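Run:
```python
from h import *
px=lambda p,s,o:(np.array(p,float)+.5)/s-.5+o
def rep(n,P):  # front-left, front-right, back-right, back-left order
    f=(P[0]+P[1])/2; b=(P[2]+P[3])/2; d=(b-f)[:2]
    w=(P[0]+P[3]-P[1]-P[2])[:2]/2
    print(n,"front",f.round(4),"back",b.round(4),"yaw",np.degrees(np.arctan2(d[1],d[0])).round(2),np.degrees(np.arctan2(-w[0],w[1])).round(2),"len",np.hypot(*d).round(4),"wid",np.hypot(*w).round(4))
T=(284,98)
rep("nose",cast("top",px([(33,408),(311,457),(338,332),(52,288)],5.6,T),.051))
rep("body",cast("top",px([(56,235),(366,292),(402,75),(92,22)],5.6,T),.130))
rep("lip",cast("top",px([(82,541),(218,561),(236,462),(99,434)],5.6,T),.030))
ut=np.array([324.03,130.92]); us=np.array([348.82,191.48])
print("button",tri(ut,us),cast("top",ut,.138),cast("side",us,.138))
rep("gauge top",cast("top",px([(152,490),(262,462),(180,88),(68,115)],10,(135,180)),.004))
rep("gauge side",cast("side",px([(85,292),(170,338),(425,122),(340,80)],12,(180,158)),.004))
rep("tabtop side",cast("side",px([(120,168),(136,182),(222,118),(200,105)],12,(180,158)),.044))
rep("tabtop top",cast("top",px([(148,430),(175,430),(155,305),(122,308)],10,(135,180)),.044))
print(R.from_quat(readout.get_obs()["tool_rot"]).as_matrix().round(3))
```

```text
nose front [ 0.5613 -0.0633  0.051 ] back [ 0.6217 -0.076   0.051 ] yaw -11.88 -10.23 len 0.0617 wid 0.1381
body front [ 0.6241 -0.0761  0.13  ] back [ 0.7263 -0.0956  0.13  ] yaw -10.8 -11.0 len 0.1041 wid 0.145
lip front [ 0.507  -0.0531  0.03  ] back [ 0.5578 -0.0629  0.03  ] yaw -10.89 -10.84 len 0.0518 wid 0.0675
button [ 0.65610898 -0.08291744  0.14658386] [[ 0.65801513 -0.08336892  0.138     ]] [[ 0.66484578 -0.07822479  0.138     ]]
gauge top front [0.43   0.3718 0.004 ] back [0.5343 0.3969 0.004 ] yaw 13.5 13.47 len 0.1073 wid 0.0311
gauge side front [0.4308 0.3683 0.004 ] back [0.5357 0.3963 0.004 ] yaw 14.96 12.53 len 0.1086 wid 0.0316
tabtop side front [0.4414 0.3741 0.044 ] back [0.4729 0.3814 0.044 ] yaw 13.04 4.49 len 0.0324 wid 0.0081
tabtop top front [0.4384 0.3753 0.044 ] back [0.4717 0.3821 0.044 ] yaw 11.65 2.17 len 0.0339 wid 0.008
[[-0.961  0.277 -0.001]
 [ 0.277  0.961 -0.002]
 [-0.    -0.002 -1.   ]]
```

View pics/rs.png

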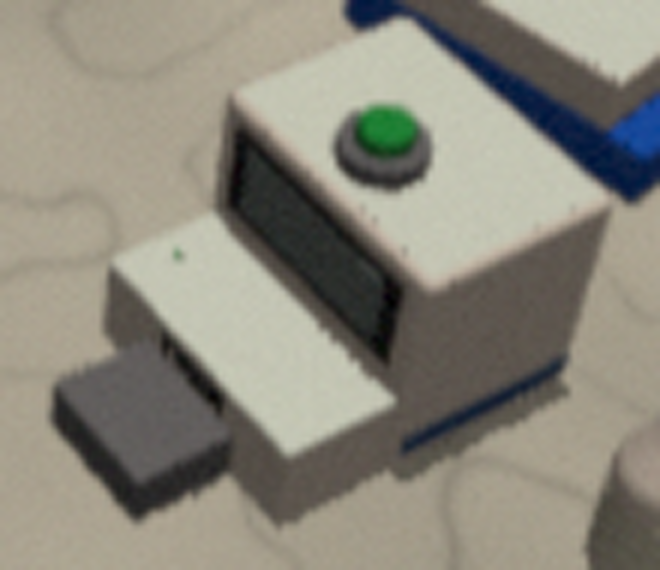

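Reader yaw is about -10.9°, with the slot at about (0.561, -0.064). The side crop shows the slot open behind the grey lip. The gauge's yaw is about 13.5° and its origin is about (0.457, 0.378). I'll turn the tool, then go above the tab.

```bash
python3 -m crank '0 0 0 0 0 -0.1 -1;0 0 0 0 0 -0.1 -1;0 0 0 0 0 -0.1 -1;0 0 0 0 0 -0.1 -1;0 0 0 0 0 -0.117 -1;-0.028 -0.017 0.012 0 0 0 -1;-0.028 -0.017 0.012 0 0 0 -1;-0.028 -0.017 0.012 0 0 0 -1;-0.028 -0.017 0.012 0 0 0 -1;-0.028 -0.017 0.012 0 0 0 -1;-0.028 -0.017 0.012 0 0 0 -1;-0.028 -0.017 0.012 0 0 0 -1;-0.028 -0.017 0.012 0 0 0 -1;-0.028 -0.017 0.012 0 0 0 -1;-0.028 -0.017 0.012 0 0 0 -1;0 0 0 0 0 0 -1'
cat >> h.py <<'E'
def go(x,y,z,yaw):
    "tool-axis shift to reach world point with tool y at yaw+90 deg (deg), pointing down"
    o=readout.get_obs(); M=R.from_quat(o["tool_rot"]); c,s=np.cos(np.radians(yaw)),np.sin(np.radians(yaw))
    G=R.from_matrix(np.array([[-c,-s,0],[-s,c,0],[0,0,-1]]))
    d=np.array([x,y,z])-o["eef_pos"]
    print("pos",o["eef_pos"].round(4),"shift",M.inv().apply(d).round(4),"turn",(M.inv()*G).as_rotvec().round(4),"shift after turn",G.inv().apply(d).round(4),"F",o["ft_force"].round(2),"w",round(o["grip_width"],4),"t",round(o["clock"],2))
E
python3 -c "
from h import *
go(.455,.378,.029,13.5)"
```

```text
clock: 1.43
eef_pos: [0.462, 0.3833, 0.1137]
tool_rot: [-0.136, 0.991, -0.005, -0.005]
ft_force: [-0.2, 0.8, -0.3]
grip_width: 0.0854
pos [0.462  0.3833 0.1137] shift [ 0.0073 -0.0025  0.0848] turn [-0.0078 -0.0105  0.0375] shift after turn [ 0.0081 -0.0035  0.0847] F [-0.23  0.79 -0.26] w 0.0854 t 1.43
```

```bash
python3 -m crank '0.0073 -0.003 0.02 -0.008 -0.01 0.037 -1;0 0 0.02 0 0 0 -1;0 0 0 0 0 0 -1'
python3 -c "
from h import *
go(.455,.378,.029,13.5)"
```

```text
clock: 1.68
eef_pos: [0.4578, 0.3759, 0.0703]
tool_rot: [-0.114, 0.993, -0.0, -0.001]
ft_force: [-0.3, -0.8, -0.4]
grip_width: 0.0859
pos [0.4578 0.3759 0.0703] shift [0.0021 0.0027 0.0414] turn [-0.0003 -0.0025 -0.0074] shift after turn [0.0022 0.0027 0.0413] F [-0.28 -0.78 -0.37] w 0.0859 t 1.68
```

```bash
python3 -m crank '0.002 0.0027 0.015 0 -0.002 -0.007 -1;0 0 0.015 0 0 0 -1;0 0 0.01 0 0 0 -1;0 0 0 0 0 0 -1'
python3 -c "
from h import *
go(.455,.378,.029,13.5)
crop(viewer.camera('side'),160,100,110,110,5,'pics/s1.png')"
```

```text
clock: 2.02
eef_pos: [0.4537, 0.3782, 0.03]
tool_rot: [-0.118, 0.993, -0.001, -0.001]
ft_force: [-0.4, -1.2, -0.1]
grip_width: 0.0855
pos [0.4537 0.3782 0.03  ] shift [-0.0012 -0.0005  0.001 ] turn [-0.0011 -0.0026  0.0007] shift after turn [-0.0012 -0.0005  0.001 ] F [-0.39 -1.23 -0.15] w 0.0855 t 2.02
```

View pics/s1.png

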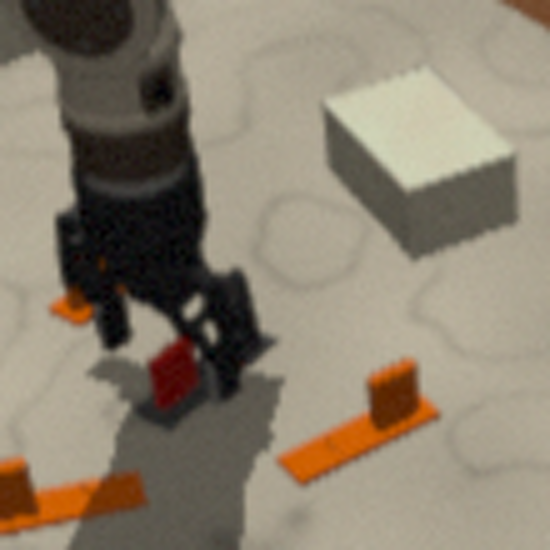

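The red tab (crop 175,375) stands between the open fingers, clear of everything else, so I'll close.

```bash
python3 -m crank '0 0 0 0 0 0 1;0 0 0 0 0 0 1;0 0 0 0 0 0 1;0 0 0 0 0 0 1;0 0 0 0 0 0 1;0 0 0 0 0 0 1;0 0 0 0 0 0 1;0 0 0 0 0 0 1;0 0 0 0 0 0 1;0 0 0 0 0 0 1'
python3 -c "
from h import *
go(.4585,.376,.1,-10.9)"
```

```text
clock: 2.9
eef_pos: [0.4566, 0.3814, 0.0368]
tool_rot: [-0.118, 0.993, 0.002, 0.003]
ft_force: [0.4, 0.1, -0.5]
grip_width: 0.0089
pos [0.4566 0.3814 0.0368] shift [-0.001  -0.0054 -0.0632] turn [0.0046 0.0056 0.4274] shift after turn [-0.0029 -0.0049 -0.0632] F [ 0.36  0.09 -0.54] w 0.0089 t 2.9
```

```bash
python3 -m crank '0 0 -0.02 0 0 0 1;0 0 -0.02 0 0 0 1;0 0 -0.03 0 0 0 1;0 0 0 0 0 0.1 1;0 0 0 0 0 0.1 1;0 0 0 0 0 0.1 1;0 0 0 0 0 0.12 1;0 0 0 0 0 0 1'
python3 -c "
from h import *
go(.468,-.0456,.11,-10.9)
crop(viewer.camera('side'),140,90,120,110,5,'pics/s2.png')"
```

```text
clock: 3.57
eef_pos: [0.4546, 0.3795, 0.1075]
tool_rot: [0.101, 0.995, 0.0, 0.0]
ft_force: [0.7, 1.2, -0.5]
grip_width: 0.009
pos [0.4546 0.3795 0.1075] shift [-0.0985 -0.4138 -0.0028] turn [ 0.0008  0.0003 -0.0119] shift after turn [-0.0936 -0.4149 -0.0025] F [ 0.7   1.25 -0.51] w 0.009 t 3.57
```

View pics/s2.png

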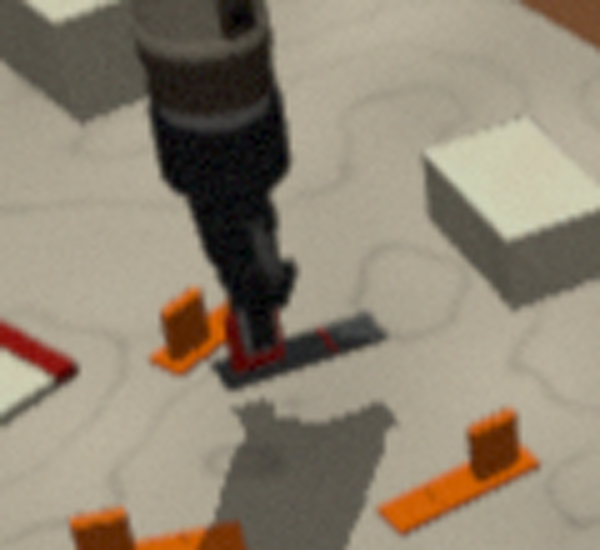

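The gauge is held and level, blade from crop (225,375) to (380,330). Next I'll carry it in front of the reader.

```bash
python3 -m crank '-0.008 -0.035 0 0 0 0 1;-0.008 -0.035 0 0 0 0 1;-0.008 -0.035 0 0 0 0 1;-0.008 -0.035 0 0 0 0 1;-0.008 -0.035 0 0 0 0 1;-0.008 -0.035 0 0 0 0 1;-0.008 -0.035 0 0 0 0 1;-0.008 -0.035 0 0 0 0 1;-0.008 -0.035 0 0 0 0 1;-0.008 -0.035 0 0 0 0 1;-0.008 -0.034 0 0 0 0 1;0 0 0 0 0 0 1;0 0 0 0 0 0 1'
python3 -c "
from h import *
go(.468,-.0456,.11,-10.9)"
```

```text
clock: 4.7
eef_pos: [0.4729, -0.0289, 0.1035]
tool_rot: [0.074, 0.997, 0.001, 0.0]
ft_force: [-0.7, 0.1, -0.9]
grip_width: 0.009
pos [ 0.4729 -0.0289  0.1035] shift [ 0.0024 -0.0172 -0.0066] turn [0.0018 0.0006 0.0416] shift after turn [ 0.0017 -0.0173 -0.0065] F [-0.69  0.07 -0.89] w 0.009 t 4.7
```

```bash
python3 -m crank '0.0024 -0.017 0 0.002 0 0.041 1;0 0 0 0 0 0 1;0 0 0 0 0 0 1'
python3 - <<'E'
from h import *
go(.468,-.0456,.11,-10.9)
a=viewer.camera('top');b=viewer.camera('side')
cv2.imwrite('pics/t3.png',a[...,::-1]);cv2.imwrite('pics/s3.png',b[...,::-1])
for n,p in(('top',proj('top',[.5,-.05,.08])),('side',proj('side',[.5,-.05,.08]))): print(n,p)
v=np.hstack([cv2.resize(a[160:235,275:340,::-1],None,fx=6,fy=6,interpolation=2),cv2.resize(b[210:285,255:320,::-1],None,fx=6,fy=6,interpolation=2)])
cv2.imwrite('pics/v3.png',v); go(.468,-.0456,.11,-10.9)
E
```

```text
clock: 4.95
eef_pos: [0.4677, -0.045, 0.1031]
tool_rot: [0.093, 0.996, 0.0, -0.0]
ft_force: [-0.3, 0.4, -1.8]
grip_width: 0.0091
pos [ 0.4677 -0.045   0.1031] shift [-0.0004 -0.0006 -0.0069] turn [ 0.0005 -0.0002  0.0048] shift after turn [-0.0004 -0.0006 -0.0069] F [-0.29  0.39 -1.78] w 0.0091 t 4.95
top [[310.74039273 195.61869504]]
side [[297.35284826 230.23533119]]
pos [ 0.4677 -0.0446  0.103 ] shift [-0.0005 -0.0009 -0.007 ] turn [ 0.0002 -0.0004  0.0054] shift after turn [-0.0005 -0.0009 -0.007 ] F [ 0.51  0.58 -1.38] w 0.009 t 5.05
```

View pics/v3.png

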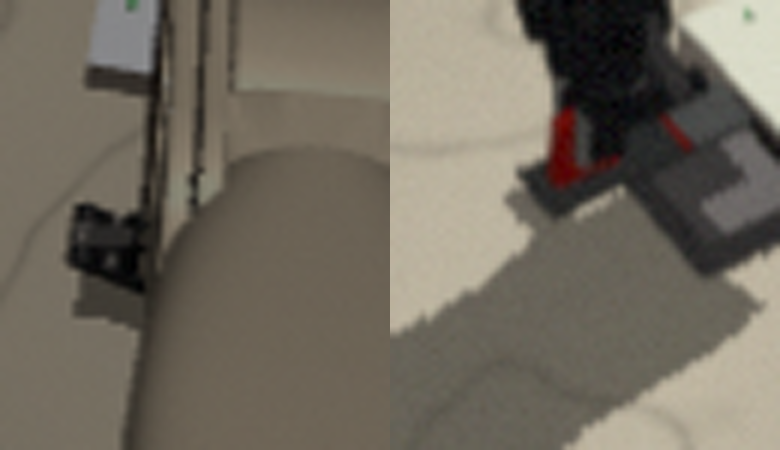

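The arm hides the top view. The side view shows the blade above the lip, with the line at (677,132) in the crop. I'll lower it to touch the lip, which fixes the height.

```bash
python3 -m crank '0 -0.0005 0.012 0 0 0.005 1;0 0 0.012 0 0 0 1;0 0 0.007 0 0 0 1;0 0 0.002 0 0 0 1;0 0 0 0 0 0 1'
python3 -c "
from h import *
go(.468,-.0456,.06,-10.9)"
```

```text
clock: 5.47
eef_pos: [0.4694, -0.0399, 0.0696]
tool_rot: [0.089, 0.996, 0.001, 0.001]
ft_force: [0.8, -0.3, -0.5]
grip_width: 0.0089
pos [ 0.4694 -0.0399  0.0696] shift [ 0.0003 -0.0059  0.0096] turn [0.0017 0.0019 0.0127] shift after turn [ 0.0002 -0.0059  0.0096] F [ 0.83 -0.28 -0.47] w 0.0089 t 5.47
```

```bash
python3 -m crank '0 -0.006 0.003 0.002 0.002 0.013 1;0 -0.0005 0.002 0 0 0 1;0 -0.0005 0.002 0 0 0 1'
python3 -c "
from h import *
go(.468,-.0456,.06,-10.9)"
```

```text
clock: 5.72
eef_pos: [0.4684, -0.0457, 0.0659]
tool_rot: [0.094, 0.996, 0.0, 0.0]
ft_force: [-9.1, 4.1, 18.9]
grip_width: 0.0088
pos [ 0.4684 -0.0457  0.0659] shift [0.0004 0.     0.0059] turn [0.001  0.0009 0.0016] shift after turn [0.0004 0.     0.0059] F [-9.08  4.1  18.87] w 0.0088 t 5.72
```

```bash
python3 -m crank '0 0 -0.002 0 0 0 1;0 0 0 0 0 0 1'
python3 - <<'E'
from h import *
b=viewer.camera('side'); cv2.imwrite('pics/s4.png',b[...,::-1])
go(.468,-.0456,.067,-10.9)
crop(b,265,195,90,70,8,'pics/v4.png')
E
```

```text
clock: 5.88
eef_pos: [0.4695, -0.0462, 0.0697]
tool_rot: [0.094, 0.996, 0.0, 0.002]
ft_force: [-0.0, 0.9, -1.0]
grip_width: 0.0091
pos [ 0.4694 -0.0462  0.0695] shift [0.0015 0.0003 0.0025] turn [0.0011 0.004  0.001 ] shift after turn [0.0015 0.0003 0.0025] F [ 0.88  0.2  -0.25] w 0.0092 t 5.93
```

View pics/v4.png

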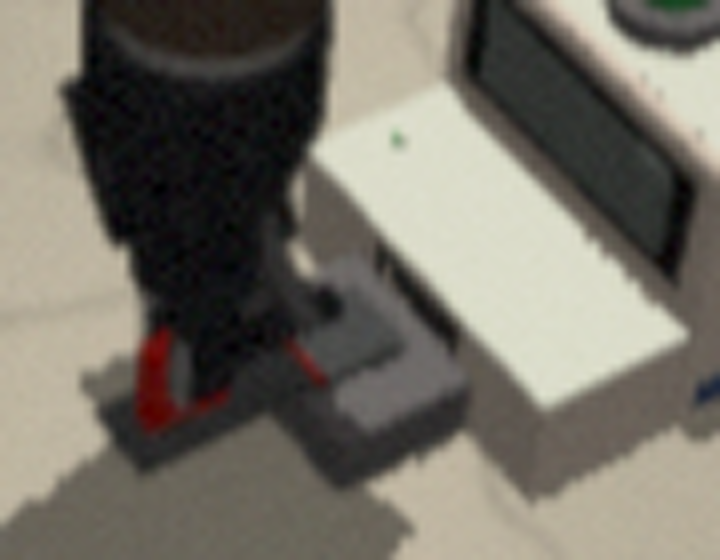

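The side crop shows the blade just above the lip. Its tip corner is at (405,345), the line runs from (290,342) to (325,382), and the slot mouth spans (378,245) to (455,350).

Run:
```python
from h import *
px=lambda p:(np.array(p,float)+.5)/8-.5+np.array([265,195])
c=lambda p,z:cast("side",px(p),z)
F=c([(315,155),(545,408)],.051)[:,:2]; m=F.mean(0); d=F[1]-F[0]; print("nose front mid",m,"wid",np.hypot(*d),"yaw",np.degrees(np.arctan2(d[0],-d[1])))
B=c([(690,330)],.051)[0,:2]; print("depth edge yaw",np.degrees(np.arctan2(*(B-F[1])[::-1])),np.hypot(*(B-F[1])))
yaw=np.radians(-10.9); X=np.array([np.cos(yaw),np.sin(yaw)]);Y=np.array([-X[1],X[0]])
f=lambda n,p,z:print(n,*[((q[:2]-m)@np.c_[X,Y]*1e3).round(1) for q in c(p,z)])
f("slot R bottom",[(453,352)],.03); f("slot R top",[(457,325)],.039); f("slot L top",[(378,242)],.039)
f("lip front R, back R",[(345,420),(468,378)],.03)
for z in(.0376,.036): f("blade tipR rearR lineR lineL",[(405,345),(148,470-20),(325,382),(290,342)],z)
```

```text
nose front mid [ 0.56389753 -0.06805086] wid 0.13474726639570006 yaw -10.936305221136346
depth edge yaw -9.5289309296038 0.06332213906964203
slot R bottom [  0.2 -19. ]
slot R top [  3.4 -15.5]
slot L top [ 2.3 29.9]
lip front R, back R [-49.1 -24.2] [ -2.2 -31. ]
blade tipR rearR lineR lineL [-16.5 -12.7] [-116.7   -5.5] [-49.5 -11.9] [-49.7   8.8]
blade tipR rearR lineR lineL [-15.6 -11.6] [-116.    -4.5] [-48.6 -10.9] [-48.9   9.9]
```

Top view, side view and robot pose agree that the blade is centred to about 1 mm, with the line about 49 mm short of the face. I'll insert in stages while watching the force.

```bash
python3 -m crank '-0.004 0 0.002 0.001 0.004 0.001 1;-0.006 0 0 0 0 0 1;-0.006 0 0 0 0 0 1;0 0 0 0 0 0 1'
python3 -c "
from h import *
go(.561-.0435*.982,-.0636+.0435*.189,.0675,-10.9)"
```

```text
clock: 6.27
eef_pos: [0.4869, -0.0501, 0.067]
tool_rot: [0.095, 0.995, -0.0, 0.0]
ft_force: [0.0, -0.4, -0.1]
grip_width: 0.0091
pos [ 0.4869 -0.0501  0.067 ] shift [-0.0318  0.0008 -0.0005] turn [-0.0004  0.0001 -0.001 ] shift after turn [-0.0318  0.0008 -0.0005] F [ 0.04 -0.38 -0.11] w 0.0091 t 6.27
```

```bash
python3 -m crank '-0.005 0.0008 0 0 0 0 1;-0.006 0 0 0 0 0 1;-0.006 0 0 0 0 0 1;0 0 0 0 0 0 1'
python3 -c "
from h import *
go(.561-.0435*.982,-.0636+.0435*.189,.0675,-10.9)"
```

```text
clock: 6.6
eef_pos: [0.5057, -0.053, 0.0667]
tool_rot: [0.096, 0.995, -0.0, -0.0]
ft_force: [0.9, -0.1, -0.3]
grip_width: 0.009
pos [ 0.5057 -0.053   0.0667] shift [-0.0128  0.     -0.0008] turn [-0.0005 -0.0009 -0.0011] shift after turn [-0.0128  0.     -0.0008] F [ 0.85 -0.14 -0.27] w 0.009 t 6.6
```

```bash
python3 -m crank '-0.004 0 0 0 0 0 1;-0.003 0 0 0 0 0 1;0 0 0 0 0 0 1;0 0 0 0 0 0 1'
python3 - <<'E'
from h import *
b=viewer.camera('side'); cv2.imwrite('pics/s5.png',b[...,::-1])
go(.561-.0435*.982,-.0636+.0435*.189,.0667,-10.9)
crop(b,280,205,60,50,12,'pics/v5.png')
E
```

```text
clock: 6.93
eef_pos: [0.5136, -0.0545, 0.0665]
tool_rot: [0.096, 0.995, -0.0, -0.001]
ft_force: [-1.0, 0.6, 3.3]
grip_width: 0.0085
pos [ 0.5136 -0.0545  0.0665] shift [-0.0048 -0.     -0.0002] turn [-0.0006 -0.0013 -0.0011] shift after turn [-0.0048 -0.     -0.0002] F [ 0.23 -0.14  0.25] w 0.0087 t 6.98
```

View pics/v5.png

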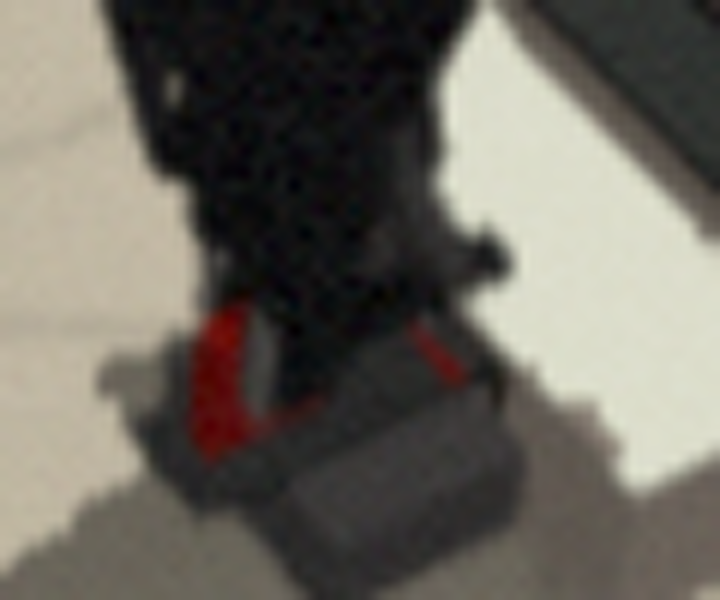

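Run:
```python
from h import *
yaw=np.radians(-10.9); X=np.array([np.cos(yaw),np.sin(yaw)]);Y=np.array([-X[1],X[0]]); m=np.array([0.5639,-0.06805])
im=cv2.imread('pics/s5.png'); s=cv2.cvtColor(im,cv2.COLOR_BGR2HSV).astype(int)[225:245,308:325]
k=((s[...,0]<8)|(s[...,0]>170))&(s[...,1]>110); print(comps(k,3))
w=np.where(k,s[...,1],0); yy,xx=np.nonzero(w); ww=w[yy,xx]
P=cast("side",np.c_[xx+308,yy+225],.0345)[:,:2]-m; P=P@np.c_[X,Y]*1e3
print("line long,lat",np.average(P,axis=0,weights=ww),P.min(0),P.max(0))
# nose-top front edge in the first (unoccluded) side picture: white edge search along X at several lateral positions
g=cv2.cvtColor(cv2.imread('pics/side0.png'),cv2.COLOR_BGR2GRAY).astype(np.float32)
for z,lats in((.051,(-60,-45,-30,30,45,60)),):
  for l in lats:
    t=np.arange(-8,8.1,.25); q=proj("side",np.c_[m+np.outer(t/1e3,X)+Y*l/1e3,np.full(len(t),z)])
    v=cv2.remap(g,q[:,0].astype(np.float32).reshape(-1,1),q[:,1].astype(np.float32).reshape(-1,1),cv2.INTER_LINEAR).ravel()
    print(l,"edge at",t[np.argmax(np.diff(cv2.GaussianBlur(v.reshape(-1,1),(1,5),1).ravel()))],v[::12].round())
```

```text
[([6, 7, 5, 5, 11], [8.27, 9.27])]
line long,lat [-5.08502058 -2.50017706] [-7.38164781 -9.76029421] [-2.3464967   7.86152461]
-60 edge at -1.25 [ 77.  83. 114. 166. 192. 195.]
-45 edge at -0.5 [ 79.  84. 112. 163. 190. 194.]
-30 edge at -1.25 [ 65.  82. 126. 173. 193. 195.]
30 edge at -1.5 [ 78.  83. 124. 178. 193. 194.]
45 edge at -0.75 [ 81.  84. 111. 163. 189. 194.]
60 edge at -1.0 [ 86.  88. 121. 166. 192. 194.]
```

Remaining distance is about 4.1 mm by side view and about 4.8 mm by robot pose, so I'll advance about 4.4 mm.

```bash
python3 -m crank '-0.0044 0 0 0 0 -0.001 1;0 0 0 0 0 0 1;0 0 0 0 0 0 1'
cat > line.py <<'E'
from h import *
import sys
yaw=np.radians(-10.9); X=np.array([np.cos(yaw),np.sin(yaw)]);Y=np.array([-X[1],X[0]]); m=np.array([0.5639,-0.06805])-.001*X
b=viewer.camera('side'); f='pics/'+sys.argv[1]+'.png'; cv2.imwrite(f,b[...,::-1])
s=cv2.cvtColor(b,cv2.COLOR_RGB2HSV).astype(int)[220:245,311:328]
k=((s[...,0]<8)|(s[...,0]>170))&(s[...,1]>90); print(comps(k,2))
yy,xx=np.nonzero(k); ww=s[yy,xx,1]
P=(cast("side",np.c_[xx+311,yy+220],.034)[:,:2]-m)@np.c_[X,Y]*1e3
print("line long,lat",np.average(P,axis=0,weights=ww),P.min(0),P.max(0))
go(.561-.0435*.982,-.0636+.0435*.189,.0665,-10.9)
E
python3 line.py s6
```

```text
clock: 7.23
eef_pos: [0.5178, -0.0553, 0.0666]
tool_rot: [0.095, 0.995, -0.0, -0.001]
ft_force: [0.5, -0.1, -0.3]
grip_width: 0.0088
[([4, 11, 5, 6, 17], [6.12, 13.53])]
line long,lat [ 0.18113301 -0.80179117] [ -3.69676978 -10.87183428] [3.49677341 9.75850115]
pos [ 0.518  -0.0553  0.0666] shift [-0.0003 -0.      0.0001] turn [-0.0005 -0.0012  0.0001] shift after turn [-0.0003 -0.      0.0001] F [-0.09  0.5  -0.39] w 0.0086 t 7.28
```

The line is within 0.3 mm of the face on both measures. I'll seat the blade lightly on the floor and release.

```bash
python3 -m crank '0 0 0.0008 0 0 0 1;0 0 0 0 0 0 1'; python3 -m crank '0 0 0 0 0 0 0.5;0 0 0 0 0 0 0.3;0 0 0 0 0 0 0;0 0 0 0 0 0 0;0 0 0 0 0 0 0'; python3 line.py s7
```

```text
clock: 7.45
eef_pos: [0.5182, -0.0553, 0.0667]
tool_rot: [0.095, 0.995, -0.0, -0.0]
ft_force: [0.0, -0.8, -1.4]
grip_width: 0.009
clock: 7.87
eef_pos: [0.5182, -0.0554, 0.0664]
tool_rot: [0.095, 0.995, -0.0, -0.0]
ft_force: [-0.1, 0.1, -1.6]
grip_width: 0.0431
[([7, 14, 2, 3, 4], [7.75, 15.0])]
line long,lat [ 0.91702904 -7.73096666] [ -1.05582653 -10.87183428] [ 3.49677341 -4.97649556]
pos [ 0.5182 -0.0553  0.0664] shift [-0.0001 -0.     -0.0001] turn [-0.0006 -0.0002  0.0002] shift after turn [-0.0001 -0.     -0.0001] F [-0.51  0.05  0.89] w 0.0428 t 7.92
```

```bash
python3 -m crank '0 0 -0.02 0 0 0 0;0 0 -0.03 0 0 0 0;0 0 -0.04 0 0 0 0;0 0 -0.04 0 0 0 0;0 0 -0.03 0 0 0 0;0.04 0 0 0 0 0 1;0.04 0 0 0 0 0 1;0.04 0 0 0 0 0 1;0 0 0 0 0 0 1'; python3 line.py s8
python3 - <<'E'
from h import *
a=viewer.camera('top'); b=cv2.imread('pics/s8.png')
v=np.hstack([cv2.resize(a[160:220,285:345,::-1],(390,390),interpolation=2),cv2.resize(b[205:265,280:340],(390,390),interpolation=2)]); cv2.imwrite('pics/v8.png',v)
go(.655,-.082,.2,-10.9)
E
```

```text
clock: 8.67
eef_pos: [0.3983, -0.0322, 0.2321]
tool_rot: [0.095, 0.995, -0.0, -0.002]
ft_force: [-0.7, 0.3, -0.4]
grip_width: 0.0005
[([2, 9, 7, 8, 20], [5.25, 12.35])]
line long,lat [0.68417086 3.6190503 ] [ -3.20010535 -10.87183428] [ 3.49677341 18.72708807]
pos [ 0.4027 -0.0328  0.2333] shift [-0.1172 -0.0002  0.1673] turn [-0.0001  0.0035 -0.0007] shift after turn [-0.1177 -0.0003  0.1668] F [ 0.85 -0.46  0.95] w 0.0 t 8.72
pos [ 0.4055 -0.0331  0.2339] shift [-0.254  -0.0006  0.0355] turn [ 0.0002  0.0065 -0.0009] shift after turn [-0.2543 -0.0008  0.0339] F [ 0.72 -0.03 -0.15] w 0.0004 t 8.77
```

View pics/v8.png

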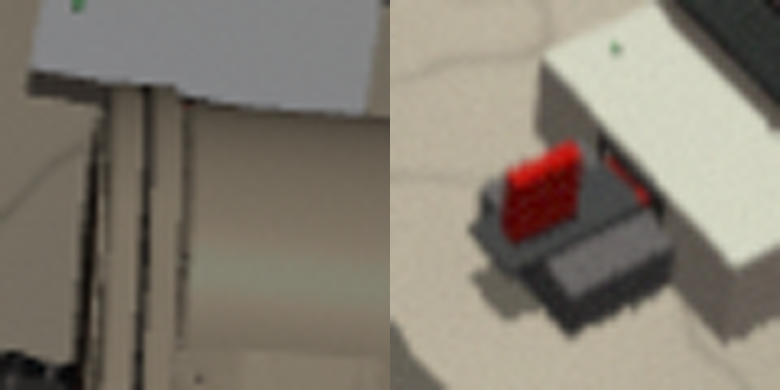

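The side view shows the gauge lying flat on the lip and in the slot. The red line sits at the mouth, right crop (628,180), level with the face by the ray cast (+0.7 mm). Now the button.

```bash
python3 -m crank '-0.03 0 0 0 0.006 0 1;-0.03 0 0 0 0 0 1;-0.03 0 0 0 0 0 1;-0.03 0 0 0 0 0 1;-0.03 0 0 0 0 0 1;-0.03 0 0 0 0 0 1;-0.03 0 0 0 0 0 1;-0.03 0 0 0 0 0 1;-0.006 0 0 0 0 0 1;0 0 0 0 0 0 1'
python3 -c "
from h import *
go(.655,-.082,.17,-10.9)"
```

```text
clock: 9.6
eef_pos: [0.668, -0.0843, 0.2278]
tool_rot: [0.096, 0.995, -0.0, 0.003]
ft_force: [-0.9, 0.4, 0.1]
grip_width: 0.0
pos [ 0.668  -0.0843  0.2278] shift [ 0.0136 -0.0002  0.0577] turn [ 0.0005  0.0068 -0.0013] shift after turn [ 0.0132 -0.0002  0.0578] F [-0.91  0.36  0.12] w 0.0 t 9.6
```

```bash
python3 -m crank '0.0132 0 0.02 0 0.0068 0 1;0 0 0.02 0 0 0 1;0 0 0.012 0 0 0 1;0 0 0 0 0 0 1;0 0 0 0 0 0 1'
python3 -c "
from h import *
go(.655,-.082,.165,-10.9)"
```

```text
clock: 10.02
eef_pos: [0.6581, -0.0827, 0.1702]
tool_rot: [0.096, 0.995, 0.0, -0.0]
ft_force: [-0.2, 0.5, 0.9]
grip_width: -0.0001
pos [ 0.6581 -0.0827  0.1702] shift [0.0032 0.0001 0.0052] turn [ 0.0004 -0.0002 -0.002 ] shift after turn [0.0032 0.0001 0.0052] F [-0.17  0.46  0.86] w -0.0001 t 10.02
```

```bash
python3 -m crank '0.003 0 0.003 0 0 -0.002 1;0 0 0.002 0 0 0 1;0 0 0 0 0 0 1'; python3 -m crank '0 0 0.002 0 0 0 1'; python3 -m crank '0 0 0.002 0 0 0 1';python3 -m crank '0 0 0.002 0 0 0 1'
```

```text
clock: 10.27
eef_pos: [0.656, -0.0823, 0.1675]
tool_rot: [0.095, 0.995, 0.0, 0.002]
ft_force: [-0.6, 0.0, 2.2]
grip_width: 0.0002
clock: 10.35
eef_pos: [0.6564, -0.0823, 0.1671]
tool_rot: [0.095, 0.995, 0.0, 0.003]
ft_force: [-0.5, -0.1, 2.8]
grip_width: 0.0003
clock: 10.43
eef_pos: [0.6566, -0.0824, 0.1661]
tool_rot: [0.095, 0.995, 0.0, 0.003]
ft_force: [-1.8, -0.5, 1.9]
grip_width: -0.0
clock: 10.52
eef_pos: [0.6567, -0.0824, 0.165]
tool_rot: [0.095, 0.995, 0.0, 0.004]
ft_force: [-2.6, 0.9, 2.9]
grip_width: 0.0001
```

```bash
python3 -m crank '0 0 0.004 0 0 0 1'; python3 -m crank '0 0 0.004 0 0 0 1';python3 -m crank '0 0 0.004 0 0 0 1'
```

```text
clock: 10.6
eef_pos: [0.657, -0.0824, 0.1626]
tool_rot: [0.095, 0.995, 0.0, 0.005]
ft_force: [-8.9, 1.3, 31.0]
grip_width: 0.0
clock: 10.68
eef_pos: [0.657, -0.0824, 0.1626]
tool_rot: [0.095, 0.995, -0.0, 0.006]
ft_force: [-13.0, 1.5, 29.2]
grip_width: -0.0
clock: 10.77
eef_pos: [0.6569, -0.0824, 0.1628]
tool_rot: [0.095, 0.995, -0.0, 0.008]
ft_force: [-8.0, 0.8, 18.0]
grip_width: 0.0002
```

It stops hard at z=0.1626 with about 30 N, after a springy stretch. I'll release slowly to read the button's free height and confirm full travel.

```bash
for i in 1; do :; done; python3 -m crank '0 0 -0.001 0 -0.014 0 1'; python3 -m crank '0 0 -0.002 0 0 0 1'; python3 -m crank '0 0 -0.002 0 0 0 1'; python3 -m crank '0 0 -0.002 0 0 0 1'; python3 -m crank '0 0 -0.002 0 0 0 1'
```

```text
clock: 10.85
eef_pos: [0.6568, -0.0824, 0.1654]
tool_rot: [0.095, 0.995, -0.001, 0.015]
ft_force: [-1.9, 0.7, 2.4]
grip_width: -0.0001
clock: 10.93
eef_pos: [0.6569, -0.0824, 0.1686]
tool_rot: [0.095, 0.995, -0.001, 0.017]
ft_force: [-0.0, -0.4, 0.9]
grip_width: 0.0003
clock: 11.02
eef_pos: [0.657, -0.0824, 0.1709]
tool_rot: [0.095, 0.995, -0.001, 0.017]
ft_force: [-0.3, -0.3, -0.4]
grip_width: -0.0001
clock: 11.1
eef_pos: [0.6572, -0.0823, 0.1728]
tool_rot: [0.095, 0.995, -0.001, 0.017]
ft_force: [0.3, -0.2, -0.5]
grip_width: 0.0002
clock: 11.18
eef_pos: [0.6572, -0.0824, 0.1743]
tool_rot: [0.095, 0.995, -0.001, 0.017]
ft_force: [-0.7, -0.5, -0.1]
grip_width: 0.0001
```

The force range runs from about 0.1685 to 0.1626, roughly 6 mm, which is full travel. I'll retreat up and to the side for a final look.

```bash
python3 -m crank '0 0 -0.03 0 0.034 0 1;0 0 -0.04 0 0 0 1;0.02 0.03 0 0 0 0 1;0.02 0.035 0 0 0 0 1;0.02 0.035 0 0 0 0 1;0.02 0.035 0 0 0 0 1;0.02 0.035 0 0 0 0 1;0.02 0.035 0 0 0 0 1;0.02 0.035 0 0 0 0 1;0.02 0.035 0 0 0 0 1;0.02 0.035 0 0 0 0 1;0 0 0 0 0 0 1;0 0 0 0 0 0 1'
python3 line.py s9
python3 - <<'E'
from h import *
a=viewer.camera('top'); b=cv2.imread('pics/s9.png')
cv2.imwrite('pics/t9.png',a[...,::-1])
v=np.hstack([cv2.resize(a[110:230,280:400,::-1],(400,400),interpolation=2),cv2.resize(b[180:280,290:390],(400,400),interpolation=2)]); cv2.imwrite('pics/v9.png',v)
s=cv2.cvtColor(a,cv2.COLOR_RGB2HSV).astype(int)[165:205,290:340]; k=((s[...,0]<8)|(s[...,0]>170))&(s[...,1]>110); print(comps(k,2))
print(cast("top",[[0,0]],0)[0][:1], "slot face projects", proj("top",[[.561+.0034*0,-.0636,.034]]))
yaw=np.radians(-10.9); X=np.array([np.cos(yaw),np.sin(yaw)]);Y=np.array([-X[1],X[0]])
for st,ce in comps(k,2): print(((cast("top",[[ce[0]+290,ce[1]+165]],.034)[0,:2]-[.561,-.0636])@np.c_[X,Y]*1e3).round(1))
E
```

```text
clock: 12.27
eef_pos: [0.5353, 0.2688, 0.2365]
tool_rot: [0.098, 0.995, 0.001, -0.01]
ft_force: [-0.4, -0.6, -0.4]
grip_width: 0.0003
[([2, 9, 8, 8, 20], [5.35, 12.3])]
line long,lat [0.9752395  3.60086017] [ -2.28417922 -10.87183428] [ 3.72917829 18.72708807]
pos [0.5352 0.2689 0.2363] shift [-0.0504 -0.3213  0.1687] turn [ 0.0005 -0.0204 -0.007 ] shift after turn [-0.0447 -0.3216  0.1698] F [ 0.23 -0.56 -0.35] w 0.0003 t 12.32
[([18, 10, 12, 3, 16], [23.88, 10.81]), ([19, 19, 7, 15, 65], [21.65, 25.82])]
[1.10319852] slot face projects [[313.8606732  176.16945139]]
[1.  0.1]
[-41.1  -0.7]
```

View pics/v9.png

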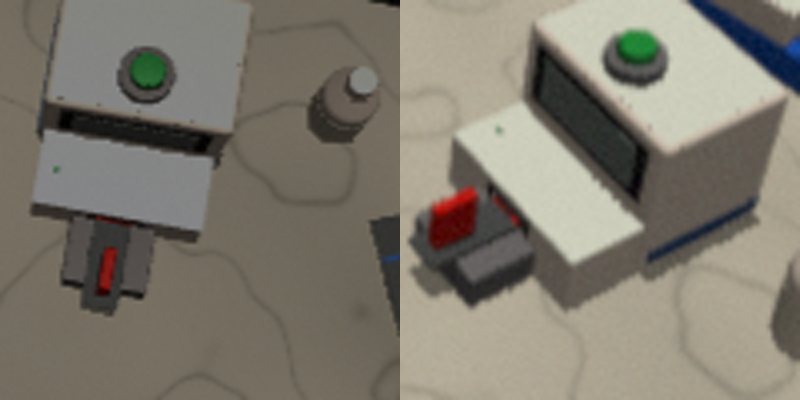

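Final views: gauge in the slot with the line at the mouth (left crop 115,220), button up, bottle and blue gauge unmoved. The line reads +1.0 mm inside but may be partly hidden, so I'll cross-check against the blade's rear edge, which should be 73 mm ahead of the face.

Run:
```python
from h import *
yaw=np.radians(-10.9); X=np.array([np.cos(yaw),np.sin(yaw)]);Y=np.array([-X[1],X[0]])
def edge(n,f,o,z,lat,lo,hi):
    g=cv2.cvtColor(cv2.imread(f),cv2.COLOR_BGR2GRAY).astype(np.float32); r=[]
    for l in lat:
        t=np.arange(lo,hi,.25); q=proj(n,np.c_[o+np.outer(t/1e3,X)+Y*l/1e3,np.full(len(t),z)]).astype(np.float32)
        v=cv2.GaussianBlur(cv2.remap(g,q[:,:1].copy(),q[:,1:].copy(),cv2.INTER_LINEAR),(1,9),2).ravel()
        r.append(float(t[np.argmax(abs(np.diff(v)))]))
    return r
T=np.array([.561,-.0636]); S=np.array([.5639,-.06805])-.001*X
print("top nose",edge("top","pics/t9.png",T,.051,(-55,-40,40,55),-9,9))
print("top rear",edge("top","pics/t9.png",T,.034,(-10,-6,0,6,10),-82,-64))
print("top lipfront(-55)",edge("top","pics/t9.png",T,.030,(-30,-25,25,30),-62,-48))
print("side rear",edge("side","pics/s9.png",S,.034,(-8,-4,0,4,8),-82,-64))
print("side nose",edge("side","pics/s9.png",S,.051,(-55,-40,40,55),-9,9))
```

```text
top nose [0.25, 0.25, -0.25, 0.75]
top rear [-77.5, -78.5, -76.25, -77.25, -76.0]
top lipfront(-55) [-60.0, -58.0, -58.5, -59.5]
side rear [-75.0, -76.75, -76.0, -75.0, -74.5]
side nose [0.25, 0.0, 0.25, 0.0]
```

The rear edge sits 18 mm beyond the lip's front edge, as expected. The absolute rear-edge readings (-75 to -77 mm) come from the dark underside and shadow, and err the opposite way from the line's +1 mm. Together they put the line at the face within about 1–2 mm, so I'm handing in.

```bash
python3 -c "
from workcell import order
print(order.job_done())"
```

```text
the job is handed in; nothing more can be done
None
```

I slid the red gauge into the reader's slot until its red line reached the front face. I let go of it lying flat there, pressed the green button to its hard stop, released it and moved the arm clear. The job was handed in at about 12.4 s on the robot's clock.

**Last checks:**
- **Line position:** Both cameras put the line about 1 mm inside the face. The blade's rear edge read 2–5 mm too far out, which I put down to its dark underside and shadow. Measured from the lip's front edge, which reads about 4 mm too far out as well, it agreed with the correct depth. I take the line to be level within 1–2 mm.
- **Button:** Contact ran over about 6 mm of springy travel to a firm stop at about 31 N. In the last pictures it is up again. I inferred full travel from the force and height readings, because the button's position can't be read directly.
- **Other items:** The arm never went near the blue gauge or the white bottle. I didn't measure their positions again: in the last pictures the bottle stands upright, and only the edge of the blue gauge was in view.

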